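# Balance the dough paddle on the drip rest

## Robot

A 6-joint arm with a two-finger parallel gripper is mounted at the origin on a cart in front of the work surface, level with it; the furniture and walls round the work are solid. World frame = base frame: x ahead of the robot, y to its left, z up, the work surface at z = 0. Lengths are in m, angles in rad, forces in N, time in s.
With the tool pointing down it reaches from about 0.35 to 0.975 m from the base axis. Payload 4.9 kg.
Tool frame: the origin (TCP) lies where the fingers leave the gripper's body, on its centre line; the fingertips stand 73 mm ahead of it and the grasp point (between the pads) lies 54 mm ahead of it; x points along the fingers, y is the direction in which the jaws open and shut, and the axes are right-handed (so a half turn about x gives the same grasp; the last joint's range is limited). The gripper opens to 85 mm and grips with 20 to 120 N. Pads are 22 mm wide; open, the fingers measure 114 mm over their backs; the gripper's body (76 mm by 85 mm) begins 54 mm behind the grasp point. The pads swing forward as they close: fully open they stand 13 mm farther back than shut.
Start: joints at [-1.422, 0.053, 1.613, -0, 1.476, -0.119], TCP at [0.165, -0.603, 0.304] pointing down, gripper open.
Joint ranges: [-3.01, 3.01], [-1.01, 2.22], [0.06, 2.58], [-1.02, 4.17], [0.09, 2.62], [-3.14, 3.14]. Speed limits (rad/s): [2.57, 2.57, 3.14, 3.14, 3.14, 3.14].

## Interface

Orientations are given as a 3x3 rotation matrix whose columns are the frame's x, y, z axes.
In Python, from bench import get_state, grab_frame, finish_job gives the robot as it stands. The module is installed in compiled form; this text tells all that it offers.
- The arm moves only by the tool step_arm, never from a script. Its argument "deltas" is a list of rows, each a list of 7 numbers: the shift along the world's x, y, z in m, then the turn, a rotation vector about the world's x, y, z in degrees, then the gripper command: -1 is fully open, 1 is shut, values between are in proportion. A call has 1 to 20 rows; each row is the pose to reach, as a shift and turn from the pose commanded when the call began; what a row does not reach only later rows make up. A row lasts 1/10 s, in which the tool goes at most 50 mm and 8.59 degrees, less where a joint would pass 70% of its speed; a pose out of reach is approached as far as the arm can. A call with a gripper value outside its range is refused whole. The fingers move at their own pace and stop on an object; the grip force is fixed at half the most. Time passes only in rows, so rows that repeat a pose let the fingers close. It gives the time, the measured TCP pose, the force and the opening at its end, in the units of the state.
- get_state(): the state, without advancing time (a new reading comes with each control period).
- grab_frame(name): name is "scene" or "top" or "wrist"; returns a dict with "frame" (420x560x3 uint8, red, green, blue), "fx", "fy", "cx", "cy" (pixels), "T" (4x4, takes a point from camera to world coordinates); the wrist camera has in their place "T_tool_cam" (4x4, takes a point from camera to tool coordinates, whose origin is the TCP and whose axes are the tool frame's). Camera axes: x right, y down, z forward; pixel columns grow to the right and rows downward; lengths in m; the calibration is good to about 2 mm. A picture is of the moment at which its call begins: read the wrist's pose just before it. There is no depth.
- finish_job(): hands the job in, once; it reports no verdict.
The state is a dict: "time": time; "joints": joint angles; "qvel": joint speeds; "effort": joint torques, N m; "position": TCP position; "tcp_rot": TCP orientation; "force": force on the tool from outside, world axes, zero at the start; "moment": the same for the moment, N m; "finger_gap": finger opening in m.
Only numpy, scipy, OpenCV 4.12 (cv2) and the standard library are available. Lean on these libraries where they do the work, as an engineer would, in place of code of your own. Each camera call takes 0.05 s, during which the arm holds its last target.

## Task

Park the wooden dough paddle across the drip rest so that it balances there level and by itself, with both ends clear of the worktop. Lower it straight down with the groove at its middle over the ridge; then, still holding it and without lifting it again, slide it gently along on the ridge until you feel that the ridge is under its centre of mass, and only then let go. Keep it level, do not press hard, never let it tip, and leave the other things where they are.

Things in the scene. Friction and masses are not known exactly. Their poses are not given: they have to be found in the camera images.
- paddle_mid (a point): mid-length point of the loose wooden dough paddle (360 mm long, flat underside), on the centre line, half-way up the handle: 10 mm above the underside. A thin dark groove crosses the handle's top there. x along the paddle towards the blade, z up. Handle: x = -180 to +30 mm, 26 mm wide, 20 mm thick. Blade: x = +25 to +180 mm, 44 to 62 mm wide, 10 mm thick.
- paddle: the same paddle; origin 10 mm below paddle_mid, same axes. 0.39 to 0.45 kg. The blade hides a fixed metal core whose place and weight differ from paddle to paddle: the centre of mass lies on the centre line at an unknown x between +20 and +80 mm and can only be felt. Starts flat on the worktop, blade away from the robot.
- rest_top (a point): centre of the top face of the drip rest's ridge, 60 mm above the worktop. The top is flat, only 14 mm wide (x) and 130 mm long (y axis: along the ridge). A paddle is to lie along x, blade either way; its paddle_mid is then 10 mm above this point, and it stays up only while its centre of mass is over the 14 mm flat.
- rest: the steel drip rest, fixed to the worktop left or right of the paddle: an upright ridge (14 mm thick, topped by a 6 mm strip of dark rubber) on a foot of 85 x 150 mm, 8 mm thick (20 mm thick within 15 mm of the ridge's middle plane). Origin at the centre of its underside, axes as rest_top.
- salt_shaker: glass salt shaker with a grey cap, 44 mm wide, 90 mm tall, loose; origin at the centre of its underside. A bystander.
- mug: coffee mug, 86 mm wide (118 mm with its handle), 96 mm tall, loose; origin at the centre of its underside. A bystander.
- small_glass: stack of small glasses, 66 mm wide, 53 mm tall, loose; origin at the centre of its underside. A bystander.
Not all that is in view belongs to the job. There is more than one size of the rest; the one meant has the size given above.

How it is judged:
By the outcome, as a careful person would: the job done as asked, in the order asked, and still so for the second after the job is handed in, with the robot touching nothing.
It also fails if it takes over 72 s, if anything falls off the work surface, if the arm or the gripper's body presses on something with over 40 N, if the wrist force passes 120 N, or if a joint passes its speed limit or range.

## Working session

There is one attempt and no reset: what is moved stays moved. The work goes in short steps, Python scripts to look and compute and a tool call to move; the robot and the scene stay as the last step left them, time stands still between calls to the robot, and variables do not carry over. Pictures are saved under pics/ and viewed, and the job is handed in when it is done.

Besides the shell and the picture viewer there is one more tool, called after "Request:" as name(argument=value, ...), one argument or row to a line, values as JSON. step_arm: Moves the arm, as the interface text tells. Its arguments: {"type":"object","properties":{"deltas":{"type":"array"}},"required":["deltas"]}

```bash
mkdir -p pics; python3 - <<'E'
from bench import *
import cv2,numpy as np
s=get_state()
for k,v in s.items(): print(k,np.round(v,4).tolist())
for n in("scene","top","wrist"):
    d=grab_frame(n); cv2.imwrite(f"pics/{n}0.png",d["frame"][:,:,::-1])
    np.savez(f"pics/{n}0.npz",**d)
    print(n,d["fx"],d["fy"],d["cx"],d["cy"],np.round(d.get("T",d.get("T_tool_cam")),4).tolist())
E
```

```text
time 0.0
joints [-1.422, 0.0534, 1.6143, 0.0, 1.476, -0.119]
qvel [0.0025, -0.001, 0.0006, 0.0001, -0.001, 0.0021]
effort [-0.0012, -39.3682, -37.0178, -0.0002, 0.0069, 0.0]
position [0.1653, -0.6022, 0.3027]
tcp_rot [[-0.0003, 0.2646, -0.9644], [0.0021, -0.9643, -0.2646], [-1.0, -0.0021, -0.0003]]
force [-0.0287, 0.3835, -0.0937]
moment [-0.0093, -0.0067, 0.0235]
finger_gap 0.0854
scene 399.1779647813665 399.1779647813665 277.96412472741883 214.27947681358424 [[-0.5074, -0.4697, 0.7224, -0.2587], [-0.8614, 0.2553, -0.439, 0.5834], [0.0218, -0.8451, -0.5342, 0.6682], [0.0, 0.0, 0.0, 1.0]]
top 389.58930142097586 389.58930142097586 282.0070453436071 213.02384646391474 [[0.02, -0.9938, 0.1094, 0.4637], [-0.9998, -0.0195, 0.0063, 0.1138], [-0.0041, -0.1095, -0.994, 0.9563], [0.0, 0.0, 0.0, 1.0]]
wrist 342.7846786753597 342.7846786753597 282.92566065357175 207.48501406439462 [[0.0001, -0.3266, 0.9452, -0.0714], [1.0, 0.0001, -0.0001, 0.0013], [-0.0001, 0.9452, 0.3266, -0.0834], [0.0, 0.0, 0.0, 1.0]]
```

View pics/scene0.png

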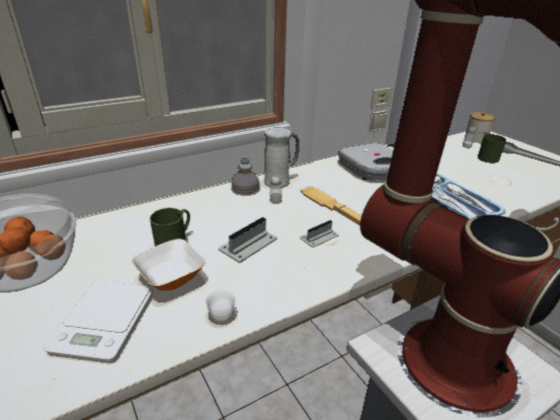

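View pics/top0.png

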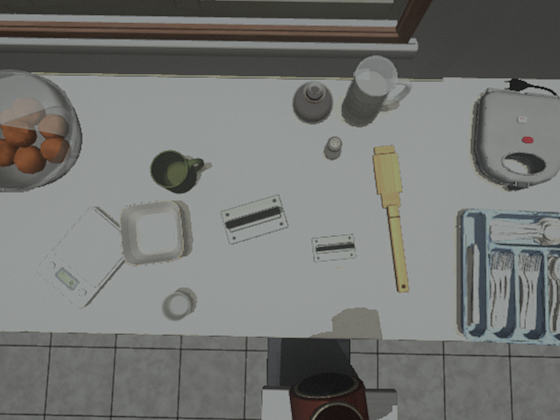

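```bash
python3 - <<'E'
import cv2
i=cv2.imread("pics/top0.png")
cv2.imwrite("pics/c1.png",cv2.resize(i[180:270,210:370],None,fx=5,fy=5,interpolation=cv2.INTER_CUBIC))
cv2.imwrite("pics/c2.png",cv2.resize(i[140:300,340:440],None,fx=3.7,fy=3.7,interpolation=cv2.INTER_CUBIC))
E
```

```text
(no output)
```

View pics/c1.png

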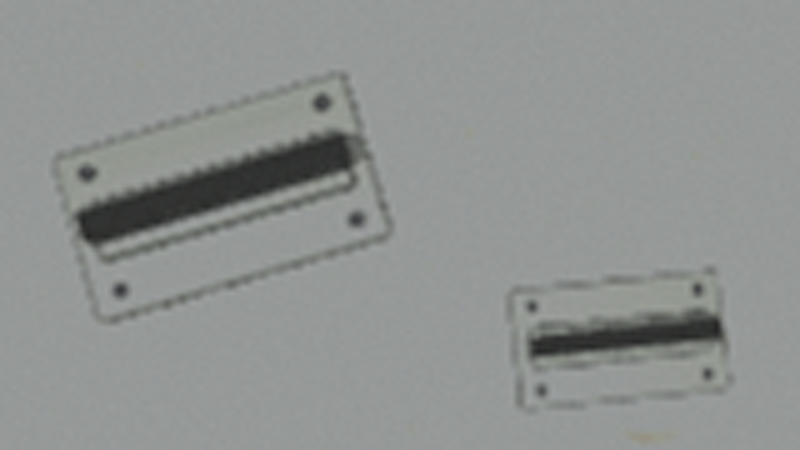

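View pics/c2.png

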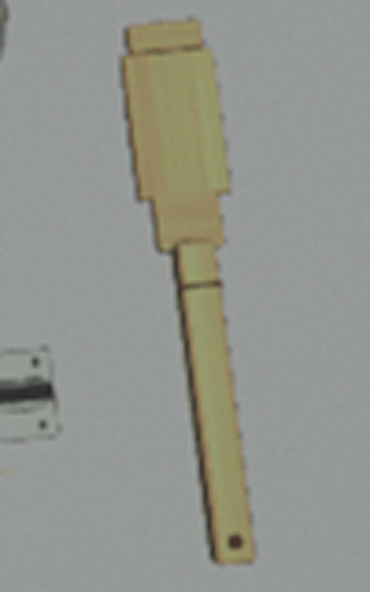

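```bash
cat >h.py <<'E'
import numpy as np
def ray(d,u,v,z,T=None):
    T=d["T"] if T is None else T
    r=T[:3,:3]@np.array([(u-d["cx"])/d["fx"],(v-d["cy"])/d["fy"],1]);o=T[:3,3]
    return o+r*(z-o[2])/r[2]
def proj(d,p,T=None):
    T=d["T"] if T is None else T
    q=T[:3,:3].T@(np.array(p)-T[:3,3]); return np.array([d["fx"]*q[0]/q[2]+d["cx"],d["fy"]*q[1]/q[2]+d["cy"]])
E
python3 - <<'E'
from h import *
d=np.load("pics/top0.npz")
f=lambda c,s,o,z:ray(d,(c[0]+.5)/s+o[0]-.5,(c[1]+.5)/s+o[1]-.5,z)
def show(n,cs,s,o,z):
    P=np.array([f(c,s,o,z) for c in cs]);print(n,P[:,:2].round(4).tolist(),"mean",P.mean(0).round(4),"sides",np.linalg.norm(P-np.roll(P,-1,0),axis=1).round(4));return P
show("bigfoot",[(57,155),(345,72),(390,235),(103,322)],5,(210,180),.008)
R=show("bigtop",[(78,210),(345,135),(355,165),(92,243)],5,(210,180),.06)
v=(R[1]+R[2]-R[0]-R[3])[:2];print("ridge dir deg",np.degrees(np.arctan2(v[1],v[0])))
show("smallfoot",[(510,290),(715,270),(730,385),(520,408)],5,(210,180),.008)
o=(340,140)
H=f((233,562),3.7,o,.02);G=f((200.5,286),3.7,o,.02);B=f((163,24),3.7,o,.01)
print(H,G,B,np.linalg.norm(H-G),np.linalg.norm(B-G));
for a,b in((H,G),(H,B)):
  w=b-a;print(np.degrees(np.arctan2(w[1],w[0])))
for n,u,v,z in(("salt",333,148,.05),("mug",175,172,.09),("glass",179,304,.04)):print(n,ray(d,u,v,z))
E
```

```text
bigfoot [[0.5711, 0.2695], [0.615, 0.1292], [0.535, 0.1055], [0.49, 0.2441]] mean [0.5528 0.1871 0.008 ] sides [0.1471 0.0834 0.1458 0.0851]
bigtop [[0.5399, 0.2503], [0.5772, 0.1277], [0.5633, 0.1228], [0.5247, 0.2433]] mean [0.5513 0.186  0.06  ] sides [0.1282 0.0148 0.1265 0.0167]
ridge dir deg -72.66656861949566
smallfoot [[0.5094, 0.0467], [0.5211, -0.0529], [0.4656, -0.0601], [0.4526, 0.0412]] mean [ 0.4872 -0.0063  0.008 ] sides [0.1003 0.0559 0.1022 0.0571]
[ 0.38581648 -0.16880931  0.02      ] [ 0.56256683 -0.1500998   0.02      ] [ 0.74024823 -0.12974876  0.01      ] 0.17773781837705993 0.17912242838327588
6.042415651526338
6.288967053661589
salt [0.72169229 0.00121662 0.05      ]
mug [0.64781384 0.36361918 0.09      ]
glass [0.34859542 0.3532307  0.04      ]
```

Candidates for the rest: the large one at top-image pixel (254,218) with an 85×147 mm foot and a 128 mm ridge, and a small one at (334,247) with a 56×101 mm foot. The large one matches the description, and the enlarged crop confirms it. I'll move over the paddle next.

Request:
step_arm(
  deltas=[
    [0.402,0.453,-0.08,0,0,-9.2,-1],
    [0.402,0.453,-0.08,0,0,-9.2,-1],
    [0.402,0.453,-0.08,0,0,-9.2,-1],
    [0.402,0.453,-0.08,0,0,-9.2,-1],
    [0.402,0.453,-0.08,0,0,-9.2,-1],
    [0.402,0.453,-0.08,0,0,-9.2,-1],
    [0.402,0.453,-0.08,0,0,-9.2,-1],
    [0.402,0.453,-0.08,0,0,-9.2,-1],
    [0.402,0.453,-0.08,0,0,-9.2,-1],
    [0.402,0.453,-0.08,0,0,-9.2,-1],
    [0.402,0.453,-0.08,0,0,-9.2,-1],
    [0.402,0.453,-0.08,0,0,-9.2,-1],
    [0.402,0.453,-0.08,0,0,-9.2,-1],
    [0.402,0.453,-0.08,0,0,-9.2,-1],
    [0.402,0.453,-0.08,0,0,-9.2,-1],
    [0.402,0.453,-0.08,0,0,-9.2,-1],
    [0.402,0.453,-0.08,0,0,-9.2,-1],
  ],
)

```text
time: 1.85
position: [0.5668, -0.151, 0.2243]
tcp_rot: [[0.0, 0.105, -0.994], [-0.0, -0.994, -0.105], [-1.0, 0.0, -0.0]]
force: [-0.4, 0.6, -0.0]
finger_gap: 0.0854
```

```bash
cat >>h.py <<'E'
def snap(tag,names=("wrist",)):
    from bench import get_state,grab_frame
    import cv2
    s=get_state(); T=np.eye(4);T[:3,:3]=s["tcp_rot"];T[:3,3]=s["position"]
    for n in names:
        d=dict(grab_frame(n))
        if n=="wrist": d["T"]=T@d["T_tool_cam"]
        np.savez(f"pics/{n}{tag}.npz",**d); cv2.imwrite(f"pics/{n}{tag}.png",d["frame"][:,:,::-1])
    print("t",round(s["time"],2),"p",np.round(s["position"],4),"R",np.round(s["tcp_rot"],4).tolist(),"F",np.round(s["force"],2),"M",np.round(s["moment"],3),"gap",round(s["finger_gap"],4))
    return s
E
python3 -c "
from h import *
snap('1')"
```

```text
t 1.85 p [ 0.5668 -0.151   0.2243] R [[0.0004, 0.1049, -0.9945], [-0.0004, -0.9945, -0.1049], [-1.0, 0.0004, -0.0004]] F [-0.4   0.55 -0.05] M [ 0.025 -0.024 -0.009] gap 0.0854
```

View pics/wrist1.png

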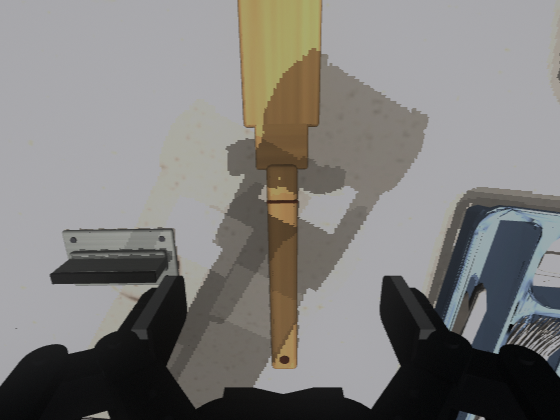

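```bash
python3 - <<'E'
from h import *
d=np.load("pics/wrist1.npz")
G=ray(d,282.5,202,.02);E=ray(d,285,366,.02);N=ray(d,282,167,.02);S=ray(d,281.5,126,.01)
print(G,E,N,S,np.linalg.norm(G-E),np.linalg.norm(G-N),np.linalg.norm(G[:2]-S[:2]));w=G-E;print(np.degrees(np.arctan2(w[1],w[0])))
E
```

```text
[ 0.56026562 -0.15286303  0.02      ] [ 0.38679117 -0.17364535  0.02      ] [ 0.59016348 -0.14930887  0.02      ] [ 0.62172599 -0.14557306  0.01      ] 0.1747148745616298 0.030108373043694632 0.0618912056076965
6.831502615879394
```

Request:
step_arm(
  deltas=[
    [0.001,0,-0.04,0,0,0.3,-1],
    [0.001,0,-0.08,0,0,0.3,-1],
    [0.001,0,-0.11,0,0,0.3,-1],
    [0.001,0,-0.13,0,0,0.3,-1],
    [0.001,0,-0.14,0,0,0.3,-1],
    [0.001,0,-0.147,0,0,0.3,-1],
    [0.001,0,-0.147,0,0,0.3,-1],
  ],
)

```text
time: 2.6
position: [0.5683, -0.15, 0.0769]
tcp_rot: [[-0.0, 0.112, -0.994], [0.0, -0.994, -0.112], [-1.0, -0.0, 0.0]]
force: [-0.2, 0.3, 0.1]
finger_gap: 0.0856
```

Request:
step_arm(
  deltas=[
    [0,0,0,0,0,0,-0.5],
    [0,0,0,0,0,0,-0.2],
    [0,0,0,0,0,0,0],
    [0,0,0,0,0,0,0.1],
    [0,0,0,0,0,0,0.2],
    [0,0,0,0,0,0,0.2],
    [0,0,0,0,0,0,0.2],
  ],
)

```text
time: 3.3
position: [0.5684, -0.1497, 0.0769]
tcp_rot: [[-0.0, 0.112, -0.994], [-0.0, -0.994, -0.112], [-1.0, 0.0, 0.0]]
force: [0.6, 0.9, -0.5]
finger_gap: 0.034
```

```bash
python3 -c "
from h import *
snap('2')"
```

```text
t 3.3 p [ 0.5684 -0.1497  0.0769] R [[-0.0, 0.1123, -0.9937], [-0.0, -0.9937, -0.1123], [-1.0, 0.0, 0.0]] F [ 0.59  0.87 -0.48] M [0.017 0.027 0.047] gap 0.034
```

View pics/wrist2.png

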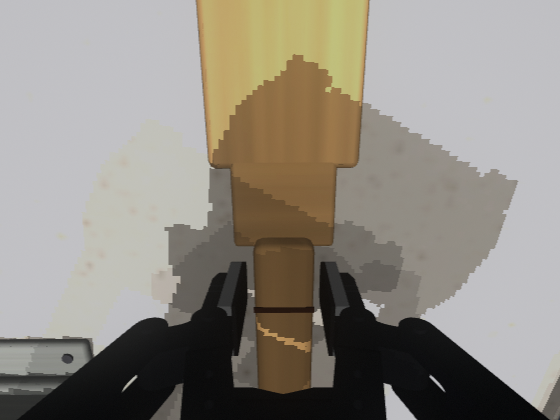

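```bash
python3 - <<'E'
from h import *
d=np.load("pics/wrist2.npz");T=d["T_tool_cam"]
for u,v,y in((246,264,.017),(246,264,-.017),(321,264,.017),(246,308,-.017),(321,306,.017),(239,354,-.017),(240,300,-.017)):
    r=T[:3,:3]@np.array([(u-d["cx"])/d["fx"],(v-d["cy"])/d["fy"],1]);o=T[:3,3]
    print(u,v,(o+r*(y-o[1])/r[1]).round(4))
E
```

```text
246 264 [-0.1997  0.017  -0.153 ]
246 264 [ 0.0813 -0.017  -0.0009]
321 264 [ 0.0532  0.017  -0.0161]
246 308 [ 0.0741 -0.017   0.0199]
321 306 [0.0476 0.017  0.0001]
239 354 [ 0.0447 -0.017   0.0217]
240 300 [ 0.0549 -0.017   0.0022]
```

Request:
step_arm(
  deltas=[
    [0,0,-0.0015,0,0,0,0.2],
    [0,0,-0.0015,0,0,0,0.3],
    [0,0,-0.0015,0,0,0,0.4],
    [0,0,-0.0015,0,0,0,0.7],
    [0,0,-0.0015,0,0,0,1],
    [0,0,-0.0015,0,0,0,1],
    [0,0,-0.0015,0,0,0,1],
  ],
)

```text
time: 4.05
position: [0.5683, -0.1497, 0.0755]
tcp_rot: [[-0.0, 0.112, -0.994], [-0.0, -0.994, -0.112], [-1.0, 0.0, 0.0]]
force: [-1.3, 0.3, 1.5]
finger_gap: 0.0244
```

Request:
step_arm(
  deltas=[
    [0,0,0,0,0,0,1],
    [0,0,0.001,0,0,0,1],
    [0,0,0.002,0,0,0,1],
    [0,0,0.003,0,0,0,1],
    [0,0,0.004,0,0,0,1],
    [0,0,0.005,0,0,0,1],
    [0,0,0.005,0,0,0,1],
    [0,0,0.005,0,0,0,1],
  ],
)

```text
time: 4.85
position: [0.5684, -0.1497, 0.0804]
tcp_rot: [[0.0, 0.112, -0.994], [0.0, -0.994, -0.112], [-1.0, -0.0, -0.0]]
force: [0.2, -0.0, -4.4]
finger_gap: 0.0244
```

```bash
python3 -c "
from h import *
snap('3',('wrist','scene'))"
```

```text
t 4.85 p [ 0.5684 -0.1497  0.0804] R [[0.0, 0.1122, -0.9937], [0.0, -0.9937, -0.1122], [-1.0, -0.0, -0.0]] F [ 0.19 -0.03 -4.39] M [ 0.008  0.154 -0.012] gap 0.0244
```

View pics/wrist3.png

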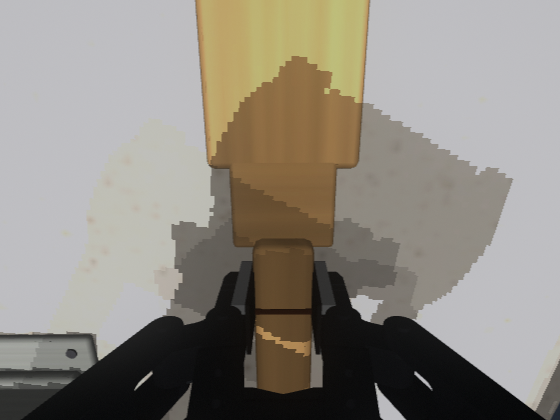

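Request:
step_arm(
  deltas=[
    [0,0,0.01,0,0,0,1],
    [0,0,0.03,0,0,0,1],
    [0,0,0.055,0,0,0,1],
    [0,0,0.08,0,0,0,1],
    [0,0,0.11,0,0,0,1],
    [0,0,0.13,0,0,0,1],
    [0,0,0.14,0,0,0,1],
    [0,0,0.14,0,0,0,1],
    [0,0,0.14,0,0,0,1],
    [0,0,0.14,0,0,0,1],
  ],
)

```text
time: 5.95
position: [0.5674, -0.1494, 0.2183]
tcp_rot: [[-0.003, 0.112, -0.994], [0.001, -0.994, -0.112], [-1.0, -0.002, 0.003]]
force: [0.9, 0.1, -4.7]
finger_gap: 0.0242
```

```bash
python3 -c "
from h import *
snap('4',('wrist','scene','top'));
from bench import *
for i in range(3):
  s=get_state();print(s['force'],s['moment']);grab_frame('wrist')
import cv2
i=cv2.imread('pics/scene4.png');cv2.imwrite('pics/s4.png',cv2.resize(i[130:290,190:450],None,fx=3,fy=3,interpolation=cv2.INTER_CUBIC))"
```

```text
t 5.95 p [ 0.5674 -0.1494  0.2183] R [[-0.0033, 0.1122, -0.9937], [0.0013, -0.9937, -0.1122], [-1.0, -0.0017, 0.0031]] F [ 0.91  0.13 -4.66] M [-0.005  0.17  -0.006] gap 0.0242
[ 0.44768     0.27255898 -3.701895  ] [0.03366861 0.13022608 0.01197508]
[-0.29904715  0.38645146 -4.65748927] [-0.00521297  0.12303491 -0.0175646 ]
[ 0.92730889  1.00322652 -4.73588171] [ 0.02061039  0.12000375 -0.00597668]
```

View pics/wrist4.png

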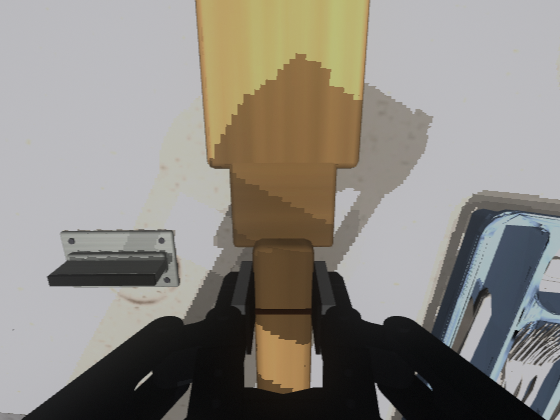

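View pics/s4.png

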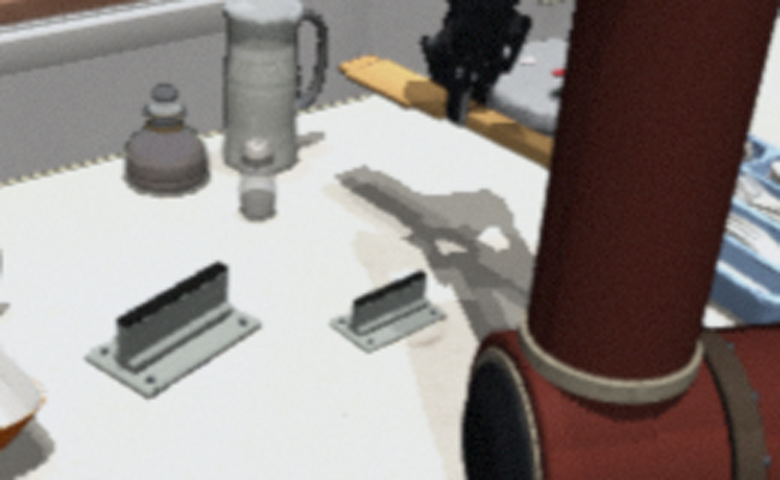

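```bash
python3 - <<'E'
from h import *
d=np.load("pics/scene4.npz")
c=np.array([.552,.1865]);a=np.radians(17.35);x=np.array([np.cos(a),np.sin(a)]);y=np.array([-x[1],x[0]])
for sx in(-7,7):
  for sy in(-65,65):
    p=c+x*sx/1e3+y*sy/1e3;q=proj(d,[*p,.06]);print(sx,sy,((q+.5-[190,130])*3-.5).round(1))
E
```

```text
-7 -65 [228.7 264. ]
-7 65 [125.3 322.3]
7 -65 [217.9 258.4]
7 65 [114.5 315.8]
```

Request:
step_arm(
  deltas=[
    [-0.001,0.02,0.005,0,0,0.7,1],
    [-0.002,0.05,0.005,0,0,1.6,1],
    [-0.003,0.085,0.005,0,0,2.7,1],
    [-0.003,0.12,0.005,0,0,3.9,1],
    [-0.004,0.155,0.005,0,0,5,1],
    [-0.005,0.19,0.005,0,0,6.1,1],
    [-0.006,0.225,0.005,0,0,7.3,1],
    [-0.007,0.26,0.005,0,0,8.4,1],
    [-0.008,0.295,0.005,0,0,9.5,1],
    [-0.008,0.325,0.005,0,0,10.5,1],
    [-0.008,0.338,0.005,0,0,10.9,1],
    [-0.008,0.338,0.005,0,0,10.9,1],
    [-0.008,0.338,0.005,0,0,10.9,1],
    [-0.008,0.338,0.005,0,0,10.9,1],
    [-0.008,0.338,0.005,0,0,10.9,1],
  ],
)

```text
time: 7.75
position: [0.5605, 0.1872, 0.2253]
tcp_rot: [[-0.0, 0.297, -0.955], [-0.0, -0.955, -0.297], [-1.0, 0.0, 0.0]]
force: [-0.2, 0.4, -5.0]
finger_gap: 0.0246
```

```bash
cat >>h.py <<'E'
def avg(n=10):
    from bench import get_state,grab_frame
    F=[];M=[]
    for i in range(n):
        s=get_state();F.append(s["force"]);M.append(s["moment"]);grab_frame("wrist")
    R=np.array(s["tcp_rot"]);F=np.array(F)@R;M=np.array(M)@R   # tool axes: x down, y lateral, z = -paddle x
    print("t",round(s["time"],2),"p",np.round(s["position"],4),"F tool",F.mean(0).round(2),"M tool",M.mean(0).round(4),"sd M",M.std(0).round(3), "off mm",round(1e3*M.mean(0)[1]/F.mean(0)[0],1))
    return F.mean(0),M.mean(0)
E
python3 -c "
from h import *
snap('5',('wrist','scene','top'));avg(16)
import cv2
i=cv2.imread('pics/scene5.png');cv2.imwrite('pics/s5.png',cv2.resize(i[130:290,190:450],None,fx=3,fy=3,interpolation=cv2.INTER_CUBIC))"
```

```text
t 7.75 p [0.5605 0.1872 0.2253] R [[-0.0001, 0.2965, -0.955], [-0.0003, -0.955, -0.2965], [-1.0, 0.0002, 0.0002]] F [-0.22  0.39 -5.  ] M [-0.002  0.132 -0.01 ] gap 0.0246
t 8.65 p [0.5604 0.1883 0.2254] F tool [ 4.32 -0.   -0.1 ] M tool [-0.0135 -0.1526 -0.008 ] sd M [0.029 0.03  0.023] off mm -35.3
```

View pics/wrist5.png

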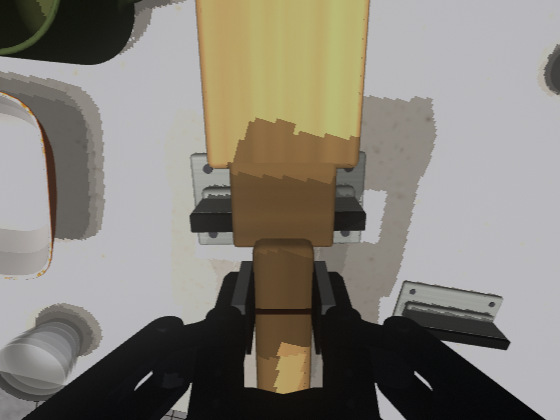

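View pics/s5.png

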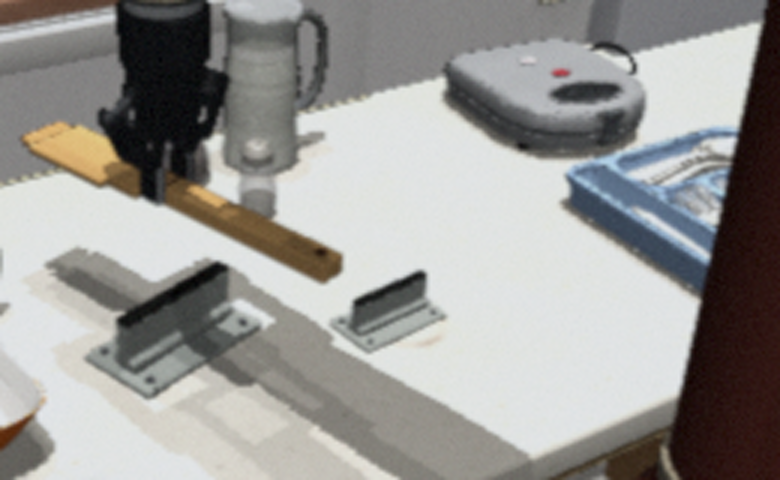

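View pics/top5.png

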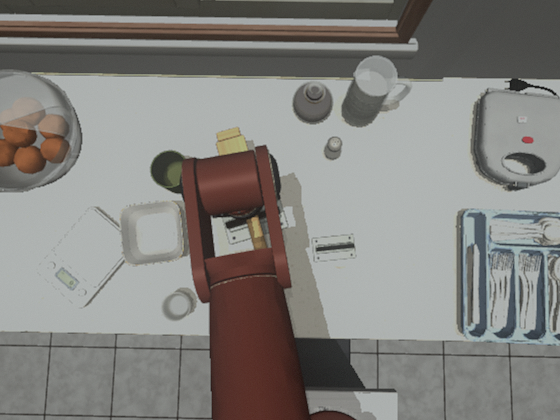

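```bash
python3 - <<'E'
from h import *
import cv2
i=cv2.imread("pics/wrist5.png");cv2.imwrite("pics/w5.png",cv2.resize(i[140:260,180:380],None,fx=4,fy=4,interpolation=cv2.INTER_CUBIC))
d=np.load("pics/wrist5.npz")
c=np.array([.552,.1865]);a=np.radians(17.35);x=np.array([np.cos(a),np.sin(a)]);y=np.array([-x[1],x[0]])
for sx in(-7,7):
  for sy in(-65,65):
    p=c+x*sx/1e3+y*sy/1e3;q=proj(d,[*p,.06]);print(sx,sy,((q+.5-[180,140])*4-.5).round(1))
E
```

```text
-7 -65 [744.4 356.3]
-7 65 [ 48.1 357.4]
7 -65 [750.3 285.7]
7 65 [ 41.3 286.8]
```

View pics/w5.png

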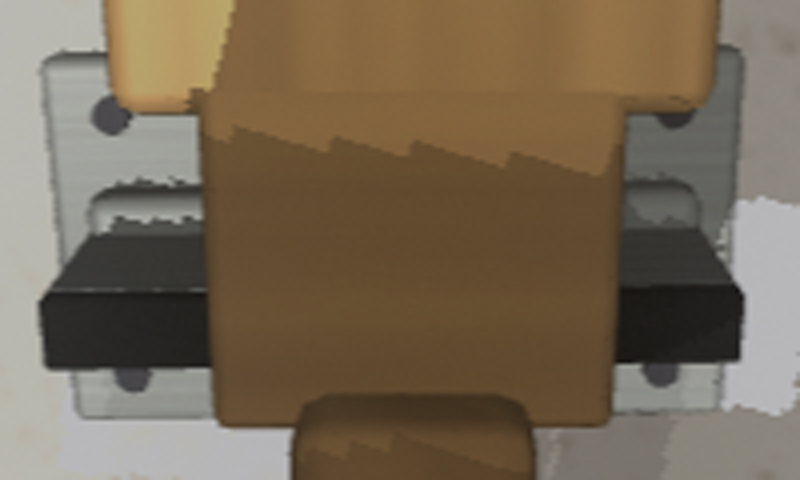

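```bash
python3 - <<'E'
from h import *
d=np.load("pics/wrist5.npz");T=d["T_tool_cam"]
for u,v,X in((284,311.5,.0555),(283,240,.0555),(283,245.5,.0655),(283,166,.0655)):
    r=T[:3,:3]@np.array([(u-d["cx"])/d["fx"],(v-d["cy"])/d["fy"],1]);o=T[:3,3]
    print((o+r*(X-o[0])/r[0]).round(4))
E
```

```text
[0.0555 0.0018 0.0087]
[ 0.0555  0.0013 -0.0255]
[ 0.0655  0.0013 -0.0183]
[ 0.0655  0.0013 -0.0538]
```

Request:
step_arm(
  deltas=[
    [-0.0023,0.0005,0,0,0,0.4,1],
    [-0.0023,0.0005,0,0,0,0.4,1],
    [-0.0023,0.0005,-0.02,0,0,0.4,1],
    [-0.0023,0.0005,-0.04,0,0,0.4,1],
    [-0.0023,0.0005,-0.06,0,0,0.4,1],
    [-0.0023,0.0005,-0.075,0,0,0.4,1],
    [-0.0023,0.0005,-0.082,0,0,0.4,1],
    [-0.0023,0.0005,-0.084,0,0,0.4,1],
    [-0.0023,0.0005,-0.084,0,0,0.4,1],
    [-0.0023,0.0005,-0.084,0,0,0.4,1],
    [-0.0023,0.0005,-0.084,0,0,0.4,1],
    [-0.0023,0.0005,-0.084,0,0,0.4,1],
  ],
)

```text
time: 9.9
position: [0.5585, 0.1889, 0.1423]
tcp_rot: [[0.001, 0.305, -0.952], [0.0, -0.952, -0.305], [-1.0, 0.0, -0.001]]
force: [0.6, -0.6, -4.1]
finger_gap: 0.0248
```

```bash
python3 -c "
from h import *
snap('6',('wrist','scene'));avg(16)
import cv2
i=cv2.imread('pics/scene6.png');cv2.imwrite('pics/s6.png',cv2.resize(i[130:290,170:370],None,fx=4,fy=3.7,interpolation=cv2.INTER_CUBIC))
i=cv2.imread('pics/wrist6.png');cv2.imwrite('pics/w6.png',cv2.resize(i[180:330,180:380],None,fx=4,fy=4,interpolation=cv2.INTER_CUBIC))"
```

```text
t 9.9 p [0.5585 0.1889 0.1423] R [[0.0014, 0.3048, -0.9524], [0.0003, -0.9524, -0.3048], [-1.0, 0.0001, -0.0015]] F [ 0.64 -0.59 -4.12] M [-0.035  0.177 -0.006] gap 0.0248
t 10.75 p [0.5581 0.1888 0.1414] F tool [ 4.15  0.01 -0.16] M tool [-0.0073 -0.1607 -0.0052] sd M [0.035 0.029 0.024] off mm -38.7
```

View pics/w6.png

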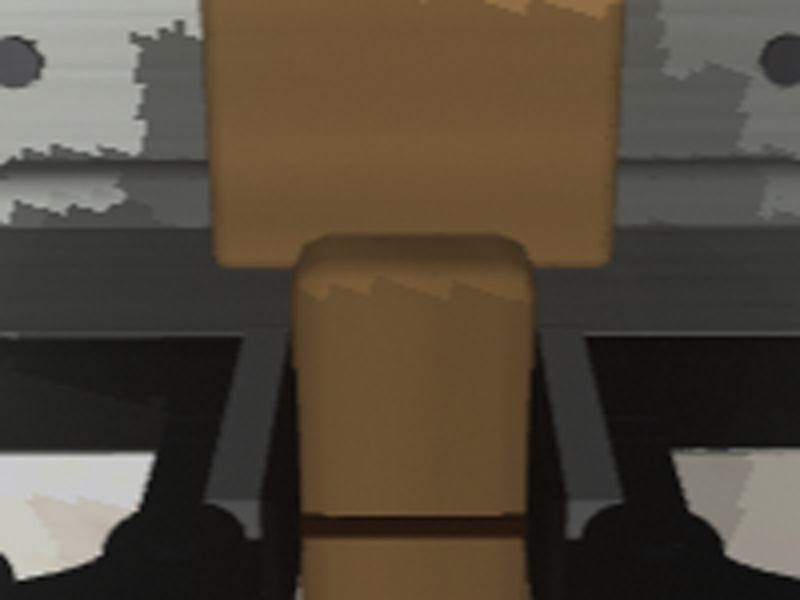

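View pics/s6.png

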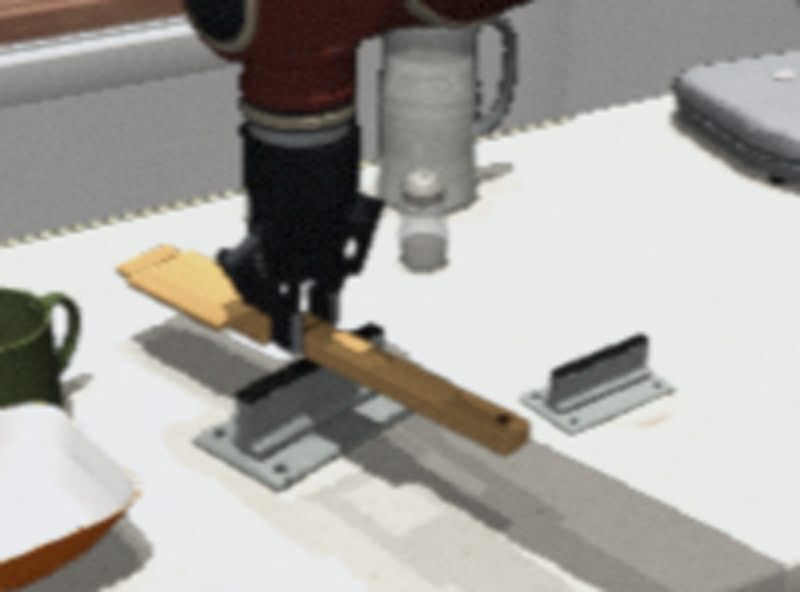

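```bash
python3 - <<'E'
from h import *
d=np.load("pics/wrist6.npz");T=d["T_tool_cam"]
for u,v,X in((240,264.1,.1423-.06),(240,292.8,.1423-.06),(283,311.2,.0555)):
    r=T[:3,:3]@np.array([(u-d["cx"])/d["fx"],(v-d["cy"])/d["fy"],1]);o=T[:3,3]
    print((o+r*(X-o[0])/r[0]).round(4))
E
```

```text
[ 0.0823 -0.0203 -0.0001]
[ 0.0823 -0.021   0.0167]
[0.0555 0.0013 0.0085]
```

Request:
step_arm(
  deltas=[
    [0,0,-0.001,0,0,0,1],
    [0,0,-0.002,0,0,0,1],
    [0,0,-0.003,0,0,0,1],
    [0,0,-0.0035,0,0,0,1],
    [0,0,-0.004,0,0,0,1],
    [0,0,-0.0045,0,0,0,1],
    [0,0,-0.0045,0,0,0,1],
  ],
)

```text
time: 11.5
position: [0.558, 0.1888, 0.1368]
tcp_rot: [[-0.0, 0.305, -0.952], [-0.0, -0.952, -0.305], [-1.0, -0.0, 0.0]]
force: [0.7, 0.6, -4.2]
finger_gap: 0.0246
```

```bash
python3 -c "
from h import *
avg(8)"
```

```text
t 11.85 p [0.5581 0.1888 0.137 ] F tool [ 4.22  0.08 -0.02] M tool [-0.0036 -0.1504  0.0004] sd M [0.027 0.041 0.016] off mm -35.6
```

Request:
step_arm(
  deltas=[
    [0,0,-0.0003,0,0,0,1],
    [0,0,-0.0006,0,0,0,1],
    [0,0,-0.001,0,0,0,1],
    [0,0,-0.001,0,0,0,1],
    [0,0,-0.001,0,0,0,1],
  ],
)

```text
time: 12.4
position: [0.5581, 0.1888, 0.1359]
tcp_rot: [[-0.0, 0.305, -0.952], [-0.0, -0.952, -0.305], [-1.0, -0.0, 0.0]]
force: [-0.0, -0.4, -4.1]
finger_gap: 0.0245
```

```bash
python3 -c "
from h import *
avg(6)"
```

```text
t 12.65 p [0.5581 0.1888 0.1359] F tool [ 4.18  0.08 -0.07] M tool [ 0.0036 -0.1418  0.0064] sd M [0.021 0.044 0.041] off mm -33.9
```

Request:
step_arm(
  deltas=[
    [0,0,-0.0003,0,0,0,1],
    [0,0,-0.0005,0,0,0,1],
    [0,0,-0.0005,0,0,0,1],
    [0,0,-0.0005,0,0,0,1],
  ],
)

```text
time: 13.1
position: [0.5581, 0.1888, 0.1355]
tcp_rot: [[0.0, 0.305, -0.952], [-0.0, -0.952, -0.305], [-1.0, 0.0, -0.0]]
force: [-0.3, -0.7, -2.6]
finger_gap: 0.0246
```

```bash
python3 -c "
from h import *
avg(4)"
```

```text
t 13.25 p [0.5581 0.1888 0.1355] F tool [ 3.5  -0.09  0.69] M tool [ 0.0046 -0.1878 -0.0014] sd M [0.037 0.029 0.038] off mm -53.7
```

Request:
step_arm(
  deltas=[
    [0,0,-0.0003,0,0,0,1],
    [0,0,-0.0003,0,0,0,1],
    [0,0,-0.0003,0,0,0,1],
  ],
)

```text
time: 13.6
position: [0.5582, 0.1888, 0.1355]
tcp_rot: [[0.0, 0.305, -0.952], [0.0, -0.952, -0.305], [-1.0, 0.0, -0.0]]
force: [-1.3, 0.3, -0.8]
finger_gap: 0.0246
```

```bash
python3 -c "
from h import *
avg(6)"
```

```text
t 13.85 p [0.5581 0.1888 0.1354] F tool [-0.11 -0.43  1.91] M tool [-0.0128 -0.5551 -0.0077] sd M [0.023 0.064 0.039] off mm 4990.0
```

Request:
step_arm(
  deltas=[
    [-0.0019,-0.0006,0,0,0,0,1],
    [-0.0038,-0.0012,0,0,0,0,1],
    [-0.0057,-0.0018,0,0,0,0,1],
    [-0.0076,-0.0024,0,0,0,0,1],
    [-0.0095,-0.003,0,0,0,0,1],
    [-0.0095,-0.003,0,0,0,0,1],
  ],
)

```text
time: 14.5
position: [0.5486, 0.1858, 0.1355]
tcp_rot: [[0.001, 0.305, -0.952], [0.0, -0.952, -0.305], [-1.0, 0.0, -0.001]]
force: [0.5, -0.1, 1.2]
finger_gap: 0.0246
```

```bash
python3 -c "
from h import *
avg(6)"
```

```text
t 14.75 p [0.5487 0.1858 0.1355] F tool [-1.33  0.17 -0.47] M tool [-0.0177 -0.0605 -0.0016] sd M [0.018 0.056 0.023] off mm 45.4
```

Request:
step_arm(
  deltas=[
    [-0.0019,-0.0006,0,0,0,0,1],
    [-0.0038,-0.0012,0,0,0,0,1],
    [-0.0057,-0.0018,0,0,0,0,1],
    [-0.0076,-0.0024,0,0,0,0,1],
    [-0.0095,-0.003,0,0,0,0,1],
    [-0.0095,-0.003,0,0,0,0,1],
  ],
)

```text
time: 15.4
position: [0.5391, 0.1828, 0.1354]
tcp_rot: [[0.0, 0.305, -0.952], [0.0, -0.952, -0.305], [-1.0, 0.0, -0.0]]
force: [2.2, 0.8, 2.8]
finger_gap: 0.0246
```

```bash
python3 -c "
from h import *
avg(6)"
```

```text
t 15.65 p [0.5391 0.1828 0.1354] F tool [-4.08 -0.3  -1.48] M tool [0.0028 0.1844 0.0122] sd M [0.035 0.063 0.04 ] off mm -45.2
```

Request:
step_arm(
  deltas=[
    [-0.0019,-0.0006,0.0001,0,0,0,1],
    [-0.0038,-0.0012,0.0002,0,0,0,1],
    [-0.0057,-0.0018,0.0002,0,0,0,1],
    [-0.0076,-0.0024,0.0003,0,0,0,1],
    [-0.0095,-0.003,0.0003,0,0,0,1],
    [-0.0095,-0.003,0.0003,0,0,0,1],
  ],
)

```text
time: 16.3
position: [0.5293, 0.1797, 0.1354]
tcp_rot: [[-0.0, 0.305, -0.952], [-0.0, -0.952, -0.305], [-1.0, 0.0, 0.0]]
force: [3.0, 0.5, 3.4]
finger_gap: 0.0242
```

```bash
python3 -c "
from h import *
avg(8)"
```

```text
t 16.65 p [0.5293 0.1797 0.1354] F tool [-4.43 -0.11 -1.12] M tool [0.0093 0.2488 0.0065] sd M [0.014 0.126 0.019] off mm -56.1
```

Request:
step_arm(
  deltas=[
    [-0.0019,-0.0006,0.0001,0,0,0,1],
    [-0.0038,-0.0012,0.0002,0,0,0,1],
    [-0.0057,-0.0018,0.0003,0,0,0,1],
    [-0.0076,-0.0024,0.0004,0,0,0,1],
    [-0.0095,-0.003,0.0005,0,0,0,1],
    [-0.0095,-0.003,0.0005,0,0,0,1],
  ],
)

```text
time: 17.3
position: [0.5193, 0.1766, 0.1354]
tcp_rot: [[-0.002, 0.305, -0.952], [-0.0, -0.952, -0.305], [-1.0, -0.0, 0.002]]
force: [1.6, 0.1, 1.0]
finger_gap: 0.0247
```

```bash
python3 -c "
from h import *
avg(10)"
```

```text
t 17.75 p [0.5194 0.1766 0.1355] F tool [-2.38  0.23  1.29] M tool [ 0.0074 -0.1536  0.0299] sd M [0.027 0.221 0.035] off mm 64.6
```

Request:
step_arm(
  deltas=[
    [-0.001,-0.0003,0.0001,0,0,0,1],
    [-0.002,-0.0006,0.0002,0,0,0,1],
    [-0.0025,-0.0008,0.0002,0,0,0,1],
    [-0.0025,-0.0008,0.0002,0,0,0,1],
    [-0.0025,-0.0008,0.0002,0,0,0,1],
    [-0.0025,-0.0008,0.0002,0,0,0,1],
  ],
)

```text
time: 18.4
position: [0.5172, 0.1759, 0.1356]
tcp_rot: [[-0.001, 0.305, -0.952], [-0.0, -0.952, -0.305], [-1.0, -0.0, 0.001]]
force: [0.9, 0.5, -3.9]
finger_gap: 0.0244
```

```bash
python3 -c "
from h import *
avg(16);avg(16)"
```

```text
t 19.15 p [0.5176 0.176  0.1361] F tool [4.15 0.1  0.04] M tool [ 0.0018 -0.1488 -0.001 ] sd M [0.032 0.022 0.024] off mm -35.9
t 19.95 p [0.5176 0.176  0.1361] F tool [4.16 0.11 0.05] M tool [-0.0041 -0.1519 -0.0028] sd M [0.041 0.027 0.032] off mm -36.5
```

The last relief step took the paddle about 0.5 mm off the ridge (the measured weight is all back on the wrist). I'll set it straight back down and finish the slide in contact.

Request:
step_arm(
  deltas=[
    [0,0,-0.0004,0,0,0,1],
    [0,0,-0.0007,0,0,0,1],
    [0,0,-0.0009,0,0,0,1],
    [0,0,-0.0009,0,0,0,1],
    [0,0,-0.0009,0,0,0,1],
  ],
)

```text
time: 20.5
position: [0.5177, 0.176, 0.1355]
tcp_rot: [[0.0, 0.305, -0.952], [0.0, -0.952, -0.305], [-1.0, 0.0, -0.0]]
force: [-1.4, -1.3, -0.7]
finger_gap: 0.0248
```

```bash
python3 -c "
from h import *
avg(10)"
```

```text
t 20.95 p [0.5177 0.176  0.1355] F tool [0.25 0.09 2.13] M tool [ 0.0202 -0.3619 -0.0162] sd M [0.037 0.043 0.039] off mm -1426.9
```

Request:
step_arm(
  deltas=[
    [-0.0005,-0.0002,0,0,0,0,1],
    [-0.001,-0.0003,0,0,0,0,1],
    [-0.0015,-0.0005,0,0,0,0,1],
    [-0.0015,-0.0005,0,0,0,0,1],
    [-0.0015,-0.0005,0,0,0,0,1],
  ],
)

```text
time: 21.5
position: [0.5164, 0.1755, 0.1354]
tcp_rot: [[0.001, 0.305, -0.952], [0.0, -0.952, -0.305], [-1.0, 0.0, -0.001]]
force: [1.4, -0.1, -1.5]
finger_gap: 0.0246
```

```bash
python3 -c "
from h import *
avg(12);avg(12)"
```

```text
t 22.05 p [0.5163 0.1755 0.1354] F tool [ 1.03  0.09 -1.88] M tool [0.018  0.3012 0.0093] sd M [0.039 0.042 0.024] off mm 293.9
t 22.65 p [0.5163 0.1755 0.1354] F tool [-0.26  0.   -2.55] M tool [0.0105 0.4179 0.0412] sd M [0.024 0.036 0.032] off mm -1636.7
```

Request:
step_arm(
  deltas=[
    [0.0003,0.0001,0,0,0,0,1],
    [0.0003,0.0001,0,0,0,0,1],
  ],
)

```text
time: 22.9
position: [0.5163, 0.1755, 0.1354]
tcp_rot: [[-0.0, 0.305, -0.952], [-0.0, -0.952, -0.305], [-1.0, 0.0, 0.0]]
force: [0.7, -0.9, 2.0]
finger_gap: 0.0243
```

```bash
python3 -c "
from h import *
avg(12);avg(12);snap('7',('wrist','scene'))"
```

```text
t 23.45 p [0.5163 0.1755 0.1353] F tool [-3.12  0.65  0.31] M tool [0.0056 0.0713 0.1148] sd M [0.022 0.068 0.031] off mm -22.9
t 24.05 p [0.5163 0.1755 0.1353] F tool [-5.    0.95  1.66] M tool [ 0.0063 -0.16    0.1569] sd M [0.048 0.041 0.032] off mm 32.0
t 24.1 p [0.5163 0.1755 0.1353] R [[-0.0004, 0.3048, -0.9524], [-0.0002, -0.9524, -0.3048], [-1.0, 0.0001, 0.0004]] F [-1.81 -1.9   5.13] M [-0.232  0.071 -0.03 ] gap 0.0245
```

View pics/wrist7.png

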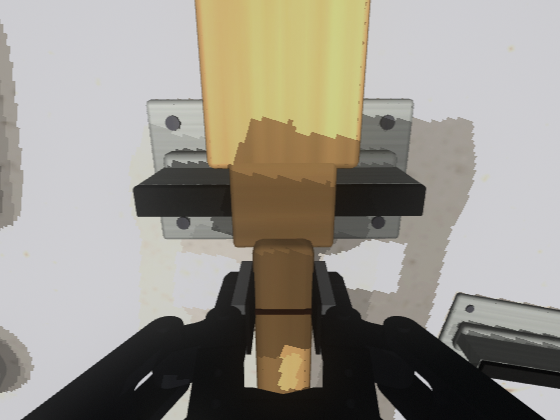

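```bash
python3 - <<'E'
from h import *
d=np.load("pics/wrist7.npz");T=d["T_tool_cam"]
for u,v,X in((200,184.5,.0753),(200,215.5,.0753)):
    r=T[:3,:3]@np.array([(u-d["cx"])/d["fx"],(v-d["cy"])/d["fy"],1]);o=T[:3,3]
    print((o+r*(X-o[0])/r[0]).round(4))
E
```

```text
[ 0.0753 -0.0354 -0.0434]
[ 0.0753 -0.0366 -0.0288]
```

Request:
step_arm(
  deltas=[
    [0,0,0.0003,0,0,0,1],
    [0,0,0.0003,0,0,0,1],
  ],
)

```text
time: 24.4
position: [0.5163, 0.1755, 0.1353]
tcp_rot: [[-0.0, 0.305, -0.952], [-0.0, -0.952, -0.305], [-1.0, 0.0, 0.0]]
force: [-0.2, -1.8, 3.4]
finger_gap: 0.0247
```

```bash
python3 -c "
from h import *
avg(4)"
```

```text
t 24.55 p [0.5163 0.1755 0.1354] F tool [-3.21  1.58  0.65] M tool [ 0.0171 -0.0491  0.2026] sd M [0.019 0.013 0.027] off mm 15.3
```

Request:
step_arm(
  deltas=[
    [0,0,0.0001,0,0,0,0.3],
    [0,0,0.0001,0,0,0,0.2],
    [0,0,0.0001,0,0,0,0.1],
    [0,0,0.0001,0,0,0,0],
  ],
)

```text
time: 25.0
position: [0.5161, 0.1757, 0.1352]
tcp_rot: [[-0.001, 0.305, -0.952], [0.0, -0.952, -0.305], [-1.0, -0.0, 0.001]]
force: [0.5, 0.3, -0.2]
finger_gap: 0.0427
```

```bash
python3 -c "
from h import *
snap('8',('wrist','scene'));avg(4);snap('9')
import cv2
a=cv2.imread('pics/wrist8.png');b=cv2.imread('pics/wrist9.png');cv2.imwrite('pics/w89.png',cv2.resize(cv2.hconcat([a,b]),(800,300)))
i=cv2.imread('pics/scene8.png');cv2.imwrite('pics/s8.png',cv2.resize(i[130:290,170:370],None,fx=4,fy=3.7,interpolation=cv2.INTER_CUBIC))"
```

```text
t 25.0 p [0.5161 0.1757 0.1352] R [[-0.0007, 0.3048, -0.9524], [0.0, -0.9524, -0.3048], [-1.0, -0.0002, 0.0006]] F [ 0.47  0.26 -0.24] M [-0.06  -0.006 -0.001] gap 0.0427
t 25.25 p [0.5164 0.1756 0.1356] F tool [-0.53  0.65 -0.12] M tool [-0.019  -0.0038  0.0192] sd M [0.046 0.027 0.028] off mm 7.1
t 25.3 p [0.5164 0.1756 0.1356] R [[0.0, 0.3048, -0.9524], [0.0, -0.9524, -0.3048], [-1.0, -0.0, -0.0]] F [0.66 0.41 0.49] M [ 0.053 -0.008 -0.004] gap 0.0427
```

View pics/w89.png

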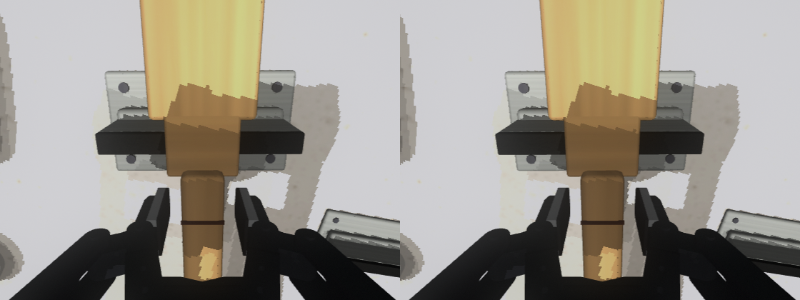

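View pics/s8.png

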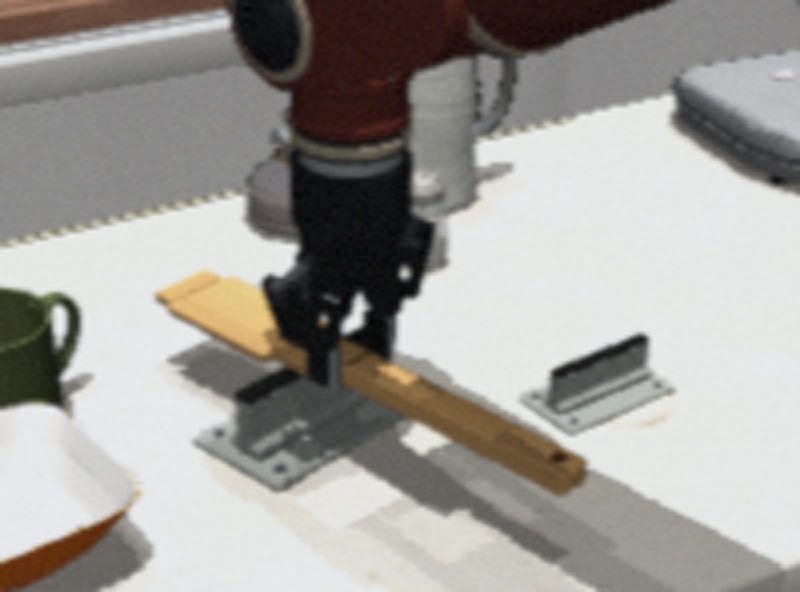

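Request:
step_arm(
  deltas=[
    [0,0,0.003,0,0,0,-0.3],
    [0,0,0.008,0,0,0,-0.3],
    [0,0,0.016,0,0,0,-0.3],
    [0,0,0.03,0,0,0,-0.3],
    [0,0,0.05,0,0,0,-0.3],
    [0,0,0.08,0,0,0,-0.3],
    [0,0,0.11,0,0,0,-0.3],
    [0,0,0.14,0,0,0,-0.3],
    [0,0,0.16,0,0,0,-0.3],
    [0,0,0.16,0,0,0,-0.3],
    [0,0,0.16,0,0,0,-0.3],
    [0,0,0.16,0,0,0,-0.3],
    [0,0,0.16,0,0,0,-0.3],
    [0,0,0.16,0,0,0,-0.3],
  ],
)

```text
time: 26.75
position: [0.5159, 0.1755, 0.2941]
tcp_rot: [[-0.002, 0.305, -0.952], [-0.0, -0.952, -0.305], [-1.0, -0.0, 0.002]]
force: [-0.1, 1.0, 0.7]
finger_gap: 0.0555
```

```bash
python3 -c "
from h import *
snap('10',('wrist','scene','top'))
import cv2
i=cv2.imread('pics/scene10.png');cv2.imwrite('pics/s10.png',cv2.resize(i[130:290,170:370],None,fx=4,fy=3.7,interpolation=cv2.INTER_CUBIC))"
```

```text
t 26.75 p [0.5159 0.1755 0.2941] R [[-0.0025, 0.3047, -0.9525], [-0.0005, -0.9525, -0.3047], [-1.0, -0.0003, 0.0025]] F [-0.07  0.98  0.68] M [0.017 0.018 0.013] gap 0.0555
```

View pics/s10.png

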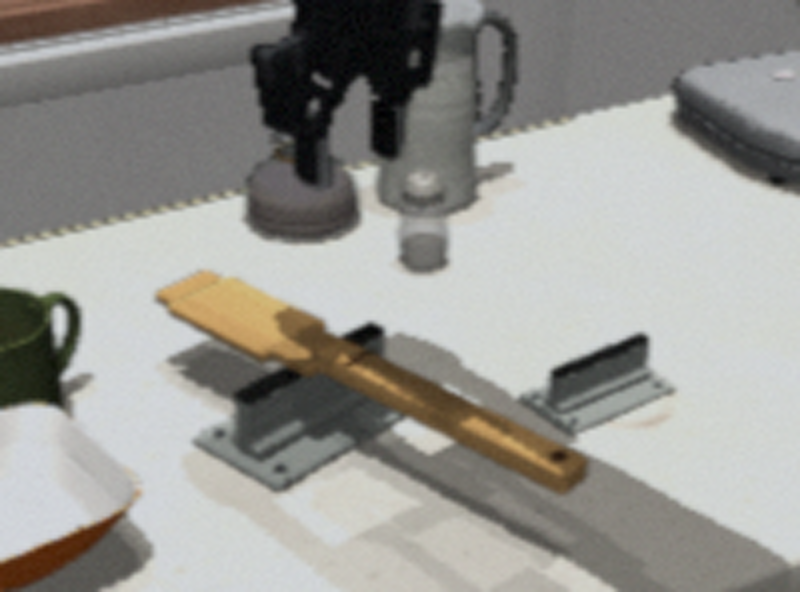

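View pics/wrist10.png

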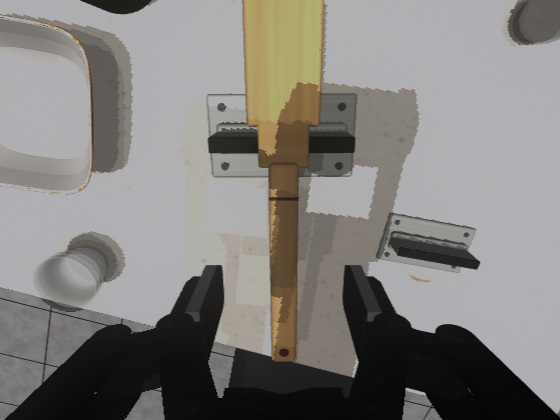

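The paddle is balancing on the ridge by itself, level, with both ends clear of the worktop and the robot well away. I'm handing it in.

```bash
python3 -c "
from bench import *
print(finish_job())"
```

```text
the job is handed in; nothing more can be done
None
```

The paddle is parked across the large drip rest, balancing level by itself with both ends clear of the worktop. The job was handed in at about 27 s of the 72 s allowed.

- **What I did:** I gripped the handle just ahead of the groove, where the carried weight gave about 4.2 N acting roughly 36 mm ahead of the tool. I lowered it straight down with the groove over the ridge, slid it about 44 mm in contact, and released it.
- **Where the centre of mass was felt:** It lies at about x = +44 mm on the paddle. Before release, the wrist picture put the ridge centre 36.1 mm ahead of the tool, against the 36 mm felt. Wrist moments taken during the slide scattered more, giving 29 to 41 mm. I went by the two that agreed.
- **Last checks:** After release the force on the tool was near zero and the paddle did not move between pictures. After the arm withdrew, it still lay level. In the last scene and wrist views the other things looked in place; I did not measure them.
- **What did not go to plan:** Near the end of the slide I eased the pressure too far. The measured weight came back fully onto the wrist, so the paddle was about 0.5 mm off the ridge for roughly 2 s. That breaks the "without lifting it again" instruction. I set it straight back down and finished the last 1.5 mm of the slide in contact.
- **Pressing force:** In the averaged readings, the push on the ridge beyond the paddle's own weight peaked at about 5 N.

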